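# Vent the stuck varnish pot at the fume hood

### The job

The lids of both finish pots are stuck down. Take the lid of the pot that the fume hood stands behind by its upright grip, break it free and keep holding it level and straight above its pot, just ajar, its disc about 27 mm above the rim, to let the fumes out: finish while still holding it there, steady and not resting on the pot. Do not let it fly up; leave the other pot shut and everything else on the bench where it is.

Things in the scene. Friction and masses are not known exactly. Their poses are not given: they have to be found in the camera images.
- pot_left: the left finish pot (+y side): round open steel pot, 124 mm across, wall 4 mm, rim 110 mm above the table, fixed on a 150 mm square foot; origin on the table under its centre, z up. The two pots and their lids are alike.
- lid_left: the left pot's loose press-on lid: flat aluminium disc 132 mm across, 12 mm thick, with a rubber plug (85 mm across, 20 mm deep) below. Origin: centre of the disc's underside, 110 mm up when shut; z up. 0.2 to 0.37 kg. Stuck: lifting it straight takes 10 to 20 N, peaking 4 to 6 mm up; then it lets go with a small jump and from 11 mm up only its weight is left.
- grip_left (a point): centre of the foot of the left lid's grip, on top of the disc, 12 mm above the lid's origin. The grip is a black upright plate in the lid's middle: 40 mm long (its x), 14 mm thick (its y), 34 mm tall above this point.
- pot_right: the right finish pot (-y side): round open steel pot, 124 mm across, wall 4 mm, rim 110 mm above the table, fixed on a 150 mm square foot; origin on the table under its centre, z up. The two pots and their lids are alike.
- lid_right: the right pot's loose press-on lid: flat aluminium disc 132 mm across, 12 mm thick, with a rubber plug (85 mm across, 20 mm deep) below. Origin: centre of the disc's underside, 110 mm up when shut; z up. 0.2 to 0.37 kg. Stuck: lifting it straight takes 10 to 20 N, peaking 4 to 6 mm up; then it lets go with a small jump and from 11 mm up only its weight is left.
- grip_right (a point): centre of the foot of the right lid's grip, on top of the disc, 12 mm above the lid's origin. The grip is a black upright plate in the lid's middle: 40 mm long (its x), 14 mm thick (its y), 34 mm tall above this point.
- hood: fume extraction hood on a foot: wide, shallow rectangular mouth 190 mm wide, 60 to 145 mm above the table, open towards the robot, with a hose at its back; fixed. Origin on the table under the mouth. It stands behind (+x of) either the left pot (its y positive) or the right pot (its y negative); a block of upright chisels stands behind the other.
- sanding_block: cork sanding block, 100 x 60 x 29 mm, lying between the pots; not needed, to be left alone
- jar: screw-capped jar, 60 mm across, 85 mm tall, standing between the pots; not needed, to be left alone
- brush: flat paint brush lying in front of the left pot; not needed, to be left alone
- offcut: L-shaped light wood offcut, 18 mm thick, lying outside the right pot; not needed, to be left alone
- can: closed can, 74 mm across, 100 mm tall, outside the left pot; not needed, to be left alone
- screwdriver: screwdriver lying outside the right pot; not needed, to be left alone
- tape: roll of tape lying flat, 90 mm across, 22 mm tall, outside the left pot; not needed, to be left alone
Things that resemble listed ones, but are neither listed nor needed, are in the scene too. What is shaped like the pot_left but orange or purple is not meant.

How it is judged (in metres and radians):
On the way, in this order (a step that is already met when the one before it is completed fails the run):
1. the lid of the pot at the hood is broken free by its grip (((world y of hood above 0 m and z of lid_left in the frame of pot_left above 0.118 m and contact force between the fingers and lid_left above 1 N) or (world y of hood below 0 m and z of lid_right in the frame of pot_right above 0.118 m and contact force between the fingers and lid_right above 1 N))).
2. it is held just ajar (((world y of hood above 0 m and z of lid_left in the frame of pot_left between 0.127 and 0.147 m and horizontal distance between lid_left and pot_left below 0.02 m and angle between lid_left's own z axis and vertical below 0.2 rad and linear speed of lid_left below 0.02 m/s and contact force between the fingers and lid_left above 1 N and contact force between lid_left and pot_left below 0.3 N and z of lid_right in the frame of pot_right below 0.113 m and horizontal distance between lid_right and pot_right below 0.006 m) or (world y of hood below 0 m and z of lid_right in the frame of pot_right between 0.127 and 0.147 m and horizontal distance between lid_right and pot_right below 0.02 m and angle between lid_right's own z axis and vertical below 0.2 rad and linear speed of lid_right below 0.02 m/s and contact force between the fingers and lid_right above 1 N and contact force between lid_right and pot_right below 0.3 N and z of lid_left in the frame of pot_left below 0.113 m and horizontal distance between lid_left and pot_left below 0.006 m))), for 0.3 s.
At the end, for the whole second after the job is handed in: The lid of the pot in front of the hood is held still by the fingers, its underside 17 to 37 mm above the pot's rim, within 20 mm of the pot's axis, tilted less than 0.2 rad, slower than 20 mm/s and not resting on the pot; the other pot's lid is on and shut (within 3 mm in height, 6 mm sideways) (((world y of hood above 0 m and z of lid_left in the frame of pot_left between 0.127 and 0.147 m and horizontal distance between lid_left and pot_left below 0.02 m and angle between lid_left's own z axis and vertical below 0.2 rad and linear speed of lid_left below 0.02 m/s and contact force between the fingers and lid_left above 1 N and contact force between lid_left and pot_left below 0.3 N and z of lid_right in the frame of pot_right below 0.113 m and horizontal distance between lid_right and pot_right below 0.006 m) or (world y of hood below 0 m and z of lid_right in the frame of pot_right between 0.127 and 0.147 m and horizontal distance between lid_right and pot_right below 0.02 m and angle between lid_right's own z axis and vertical below 0.2 rad and linear speed of lid_right below 0.02 m/s and contact force between the fingers and lid_right above 1 N and contact force between lid_right and pot_right below 0.3 N and z of lid_left in the frame of pot_left below 0.113 m and horizontal distance between lid_left and pot_left below 0.006 m))); the arm keeps its last pose, push and grip.
It fails at once if the lid at the hood flew up (more than 70 mm off the rim) ((world y of hood above 0 m and z of lid_left in the frame of pot_left above 0.18 m) or (world y of hood below 0 m and z of lid_right in the frame of pot_right above 0.18 m)).
It fails at once if the other pot was opened ((world y of hood above 0 m and z of lid_right in the frame of pot_right above 0.116 m) or (world y of hood below 0 m and z of lid_left in the frame of pot_left above 0.116 m)).
It fails at once if another thing on the bench was moved by more than 30 mm (distance of any of sanding_block, jar, brush, offcut, can, screwdriver, tape from where it was at the start of the episode above 0.03 m).
It also fails if it takes over 40 s, if anything falls off the work surface, if the arm or the gripper's body presses on something with over 40 N, if the wrist force passes 120 N, or if a joint passes its speed limit or range.

### The arm

A 6-joint arm with a two-finger parallel gripper is mounted at the origin on the work surface. World frame = base frame: x ahead of the robot, y to its left, z up, the work surface at z = 0. Lengths are in m, angles in degrees, forces in N, time in s.
With the tool pointing down it reaches from about 0.35 to 0.925 m from the base axis. Payload 6.4 kg.
Tool frame: the origin (TCP) lies at the centre of the arm's flange, where the gripper is bolted on; the fingertips stand 199 mm ahead of it and the grasp point (between the pads) lies 180 mm ahead of it; z points along the fingers, y is the line along which they close (so a half turn about z gives the same grasp; the last joint's range is limited). The gripper opens to 94 mm and grips with 3 to 60 N. Pads are 16 mm wide; open, the fingers measure 119 mm over their backs; the gripper's body (75 mm by 177 mm) begins 78 mm behind the grasp point.
Start: joints at [62.046, 14.043, 89.255, -0, 76.702, -9.975], TCP at [0.201, 0.618, 0.405] pointing down, gripper open.
Joint ranges: [-179.41, 179.41], [-58.25, 129.5], [7.25, 145.43], [-54.29, 234.29], [11.92, 165.04], [-157.13, 157.13]. Speed limits (degrees/s): [147.25, 147.25, 180, 180, 180, 180].

### API

Orientations are given as [roll, pitch, yaw] about the fixed x, y, z axes, in that order (R = Rz(yaw) Ry(pitch) Rx(roll)).
In Python, from workcell import r, camera, camera_model gives the robot as it stands.
- The arm moves only by the tool drive_tool, never from a script. Its argument "motion" is one flat list of numbers, 7 for each row, row after row: the shift along the world's x, y, z in mm, then the turn, a rotation vector about the world's x, y, z in rad, then the closure in counts, from 0 (fully open) to 255 (shut). A call has 1 to 12 rows; each row shifts and turns the commanded pose from where the row before left it; what a row does not reach is not made up. A row lasts 1/12 s, in which the tool goes at most 41.7 mm and 7.16 degrees, less where a joint would pass 70% of its speed; a pose out of reach is approached as far as the arm can. A call with a gripper value outside its range is refused whole. The fingers move at their own pace and stop on an object; "grip_force" is the grip in N (left out, the last holds). Time passes only in rows, so rows that do not move let the fingers close. It gives the time, the measured TCP pose, the force, the opening and the grip force at its end, in the units of the state.
- r.get_state(): the state, without advancing time (a new reading comes with each control period).
- camera(name): name is "side" or "top" or "wrist"; returns the picture (480x640x3 uint8, blue, green, red); there is no depth.
- camera_model(name): a dict with "camera_matrix" (3x3 intrinsics, pixels), "R" (3x3) and "t" (3): a world point X has camera coordinates R X + t. Camera axes: x right, y down, z forward; pixel columns grow to the right and rows downward; lengths in m; the calibration is good to about 2 mm. A picture is of the moment at which its call begins: read the wrist's pose just before it. camera_model takes no time and is no camera call; for the wrist camera it gives the pose at the moment of the call.
- r.sign_off(): hands the job in; it is judged then, once.
The state is a dict: "time_s": time; "joint_pos": joint angles; "qd": joint speeds; "joint_torque": joint torques, N m; "position": TCP position; "eef_rot": TCP orientation; "ft_force": force on the tool from outside, world axes, zero at the start; "ft_torque": the same for the moment, N m; "gripper_width": finger opening in m; "finger_force": force on a finger pad.
Only numpy, scipy, OpenCV 4.12 (cv2) and the standard library are available. Lean on these libraries where they do the work, as an engineer would, in place of code of your own. Each camera call takes 0.05 s, during which the arm holds its last target. There are 200 camera calls.

## Working session

There is one attempt and no reset: what is moved stays moved. The work goes in short steps, Python scripts to look and compute and a tool call to move; the robot and the scene stay as the last step left them, time stands still between calls to the robot, and variables do not carry over. Pictures are saved under pics/ and viewed, at most 10 in all, crops included, and the job is handed in when it is done.

Besides the shell and the picture viewer there is one more tool, called by a JSON object that holds its "api" and its "payload". drive_tool: Moves the arm, as the interface text tells. Its arguments: {"type":"object","properties":{"motion":{"type":"array","items":{"type":"number"}},"grip_force":{"type":"number"}},"required":["motion"]}

```bash
mkdir -p pics
python3 - <<'E'
from workcell import r,camera,camera_model
import cv2,numpy as np
for n in("top","side"):
    cv2.imwrite(f"pics/{n}0.png",camera(n)); m=camera_model(n); print(n,m["camera_matrix"],m["R"],m["t"])
s=r.get_state();print(s["time_s"],s["position"],s["eef_rot"],s["ft_force"],s["gripper_width"])
E
```

```text
top [[623.0959402    0.         315.87521895]
 [  0.         623.0959402  241.51326979]
 [  0.           0.           1.        ]] [[-0.00168741 -0.99993639 -0.01115212]
 [-0.99764497  0.00244802 -0.06854576]
 [ 0.0685687   0.01101019 -0.99758564]] [0.11595761 0.48327968 1.62636272]
side [[594.1948532    0.         316.65654832]
 [  0.         594.1948532  240.47806613]
 [  0.           0.           1.        ]] [[ 0.88746822 -0.46069495 -0.01266162]
 [-0.35590538 -0.66763302 -0.65390941]
 [ 0.29279945  0.58483016 -0.7564669 ]] [-0.38469127  0.32746541  1.45557643]
0.1 [0.20053548 0.61809035 0.40369454] [-1.79905055e+02 -1.63028807e-02  1.62020563e+02] [-0.25716583  0.818792   -0.39767408] 0.09386398910380067
```

View pics/top0.png

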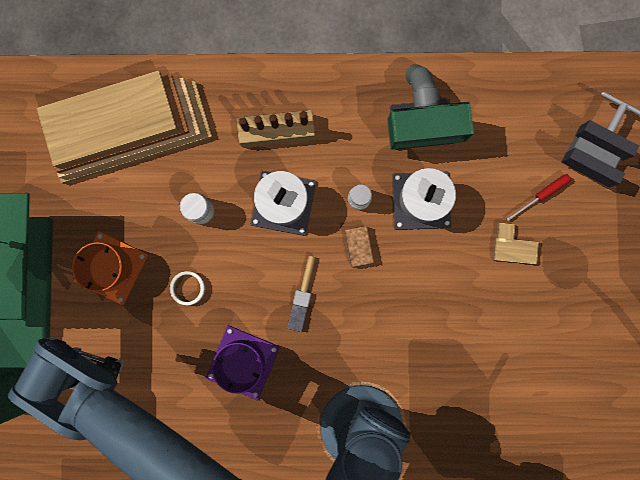

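View pics/side0.png

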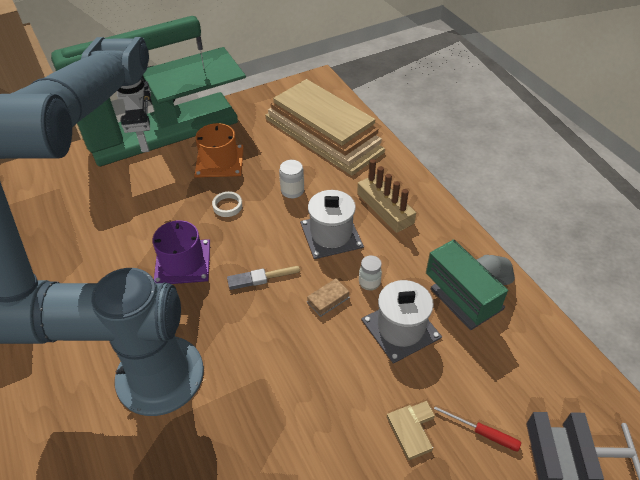

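The hood is the green box at (430,125) in the top picture, behind the right pot, whose lid is at (428,194) (side: 405,300). The chisels stand behind the left pot. So I work on the right lid; next I measure its disc and grip.

```bash
cat > h.py <<'E'
import numpy as np,cv2
def ray(m,uv,z):
    K,R,t=map(np.array,(m["camera_matrix"],m["R"],m["t"]))
    d=R.T@np.linalg.solve(K,[uv[0],uv[1],1.]);c=-R.T@t
    return c+d*(z-c[2])/d[2]
def proj(m,X):
    p=np.array(m["camera_matrix"])@(np.array(m["R"])@np.array(X)+np.array(m["t"]));return p[:2]/p[2]
E
python3 - <<'E'
from workcell import camera_model
import cv2,numpy as np
from h import *
out=[]
for n,(x,y,w) in {"top":(428,194,45),"side":(405,300,45)}.items():
    m=camera_model(n);im=cv2.imread(f"pics/{n}0.png");c=im[y-w:y+w,x-w:x+w]
    hsv=cv2.cvtColor(c,cv2.COLOR_BGR2HSV)
    W=((hsv[...,1]<40)&(hsv[...,2]>170)).astype(np.uint8)
    cs=max(cv2.findContours(W,0,1)[0],key=cv2.contourArea)
    hull=cv2.convexHull(cs); e=cv2.fitEllipse(hull)
    p=ray(m,np.array(e[0])+[x-w,y-w],.122);print(n,"disc",e,p)
    B=(hsv[...,2]<60).astype(np.uint8)
    N,L,S,C=cv2.connectedComponentsWithStats(B)
    for i in range(1,N):
        if S[i,4]>25: print("dark",S[i],C[i]+[x-w,y-w],ray(m,C[i]+[x-w,y-w],.156))
    out.append(cv2.resize(c,(400,400),interpolation=cv2.INTER_NEAREST))
cv2.imwrite("pics/crop.png",np.hstack(out))
E
```

```text
top disc ((45.47861099243164, 44.97763442993164), (51.93367004394531, 52.965248107910156), 99.97235107421875) [ 0.59366646 -0.16535822  0.122     ]
dark [12  0 26 12 98] [410.29591837 153.90816327] [ 0.68714342 -0.11676218  0.156     ]
dark [17 24 12 16 26] [404.92307692 180.30769231] [ 0.62234858 -0.10296163  0.156     ]
dark [ 42  36  11  17 103] [430.0776699  192.90291262] [ 0.59134053 -0.16345262  0.156     ]
dark [ 5 46  7 18 26] [392.19230769 202.        ] [ 0.5694446  -0.07157029  0.156     ]
dark [ 33  62  35  19 255] [437.18823529 222.17647059] [ 0.52005906 -0.17957298  0.156     ]
side disc ((45.25382614135742, 46.8576545715332), (43.53816223144531, 54.17903137207031), 100.78045654296875) [ 0.59055194 -0.16644539  0.122     ]
dark [ 71   3  19  29 179] [440.78212291 271.74860335] [ 0.70014032 -0.15021032  0.156     ]
dark [ 71  33  19  20 127] [441.83464567 296.07874016] [ 0.66001102 -0.21137654  0.156     ]
dark [ 38  36  17  13 177] [406.15819209 297.02824859] [ 0.58403632 -0.17417406  0.156     ]
dark [ 55  73  17  17 101] [424.44554455 338.99009901] [ 0.55727926 -0.28994764  0.156     ]
dark [21 82  8  8 27] [384.51851852 341.44444444] [ 0.4749943  -0.25359714  0.156     ]
```

View pics/crop.png

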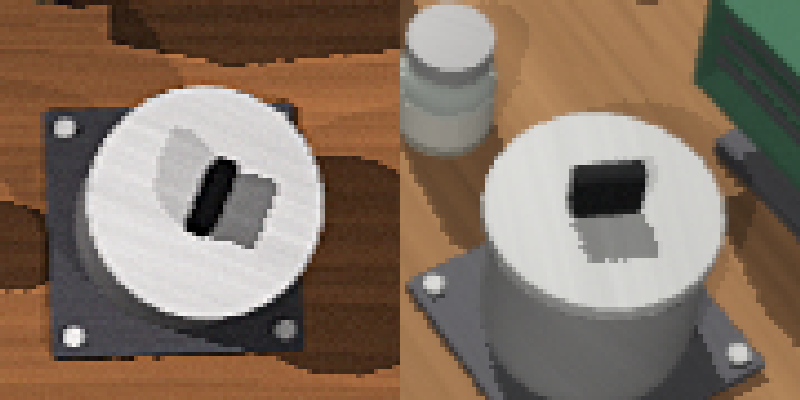

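The grip is at about (0.592, -0.165) in both views. Its long axis runs at about -23°, so the fingers must close along about 67°. They stand at 72° now. I'm going above it.

{"api": "drive_tool", "payload": {"motion": [16,-32,0,0,0,0,0,16,-32,0,0,0,0,0,16,-32,0,0,0,0,0,16,-32,0,0,0,0,0,16,-32,0,0,0,0,0,16,-32,0,0,0,0,0,16,-32,0,0,0,0,0,16,-32,0,0,0,0,0,16,-32,0,0,0,0,0,16,-32,0,0,0,0,0,16,-32,0,0,0,0,0,16,-32,0,0,0,0,0], "grip_force": 40}}

```text
time_s: 1.1
position: [0.3928, 0.2326, 0.4044]
eef_rot: [-180.0, -0.0, 162.0]
ft_force: [-0.1, -0.5, 0.5]
gripper_width: 0.094
finger_force: 0.0
```

{"api": "drive_tool", "payload": {"motion": [16,-32,0,0,0,-0.01,0,16,-32,0,0,0,-0.01,0,16,-32,0,0,0,-0.01,0,16,-32,0,0,0,-0.01,0,16,-32,0,0,0,-0.01,0,16,-32,0,0,0,-0.01,0,16,-32,0,0,0,-0.01,0,16,-32,0,0,0,-0.01,0,16,-32,0,0,0,0,0,16,-32,0,0,0,0,0,16,-32,0,0,0,0,0,16,-32,0,0,0,0,0]}}

```text
time_s: 2.1
position: [0.585, -0.1515, 0.4041]
eef_rot: [180.0, -0.1, 157.4]
ft_force: [0.6, 0.8, -0.1]
gripper_width: 0.0938
finger_force: 0.0
```

{"api": "drive_tool", "payload": {"motion": [8,-15,0,0,0,0,0,0,0,0,0,0,0,0,0,0,0,0,0,0,0]}}

```text
time_s: 2.35
position: [0.5926, -0.1652, 0.4038]
eef_rot: [180.0, -0.1, 157.4]
ft_force: [0.0, 0.3, 0.0]
gripper_width: 0.094
finger_force: 0.0
```

Run:
```python
from workcell import r,camera,camera_model
import cv2,numpy as np
from h import *
m=camera_model("wrist");im=camera("wrist");cv2.imwrite("pics/w1.png",im)
print(proj(m,[.592,-.165,.156]),-np.array(m["R"]).T@m["t"])
B=(im.max(2)<50).astype(np.uint8)
N,L,S,C=cv2.connectedComponentsWithStats(B)
for i in range(1,N):
    if S[i,4]>300:
        q=cv2.boxPoints(cv2.minAreaRect(np.argwhere(L==i)[:,::-1].astype(np.float32)))
        print(S[i],C[i],q.round().tolist(),[ray(m,p,.156)[:2].round(4).tolist() for p in q])
```

```text
[313.56617645 266.17360742] [ 0.52127312 -0.13560847  0.38285383]
[ 581    6   59  159 4374] [601.72405121  77.69021491] [[581.0, 6.0], [639.0, 6.0], [639.0, 164.0], [581.0, 164.0]] [[0.5085, 0.0314], [0.521, 0.0613], [0.6083, 0.0471], [0.5944, 0.0138]]
[224 171  49  42 320] [245.73125  187.671875] [[219.0, 197.0], [256.0, 157.0], [272.0, 172.0], [235.0, 212.0]] [[0.526, -0.2027], [0.5127, -0.1706], [0.5249, -0.165], [0.5388, -0.1974]]
[ 306  228   19   63 1138] [315.00966608 259.35852373] [[306.0, 228.0], [324.0, 228.0], [324.0, 290.0], [306.0, 290.0]] [[0.566, -0.1595], [0.5705, -0.1487], [0.6105, -0.165], [0.6058, -0.1763]]
[    0   280   640   200 41219] [313.31080327 401.88597491] [[0.0, 280.0], [639.0, 280.0], [639.0, 479.0], [0.0, 479.0]] [[0.5194, -0.3641], [0.6861, 0.0344], [0.8584, 0.0064], [0.6607, -0.4653]]
[ 265  411  103   50 2074] [301.6292189 428.1485053] [[248.0, 423.0], [351.0, 377.0], [368.0, 415.0], [265.0, 460.0]] [[0.6884, -0.259], [0.6813, -0.1724], [0.717, -0.1725], [0.7259, -0.2622]]
```

View pics/w1.png

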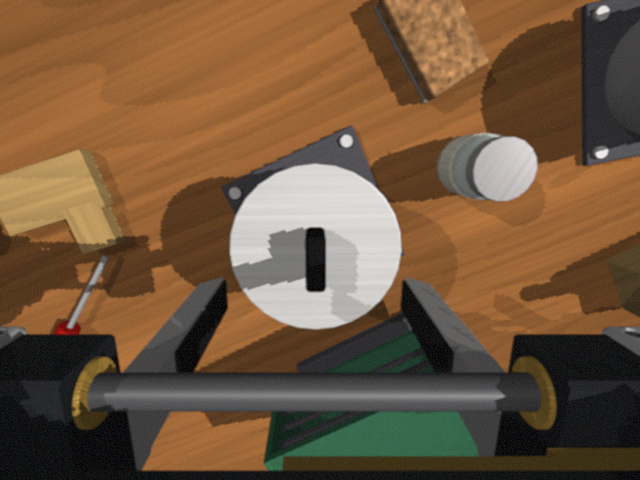

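The grip is upright in the wrist picture at (315,259), so the fingers are aligned with it. The position agrees to within 2 mm. I'll go down and close.

{"api": "drive_tool", "payload": {"motion": [-1,1,-15,0,0,0,0,-1,0,-15,0,0,0,0,0,0,-15,0,0,0,0,0,0,-12,0,0,0,0,0,0,-10,0,0,0,0,0,0,-6,0,0,0,0,0,0,-4,0,0,0,0,0,0,-1,0,0,0,0,0,0,0,0,0,0,0], "grip_force": 40}}

```text
time_s: 3.15
position: [0.5908, -0.1637, 0.3269]
eef_rot: [-180.0, 0.0, 157.4]
ft_force: [0.4, 0.0, -0.8]
gripper_width: 0.094
finger_force: 0.0
```

{"api": "drive_tool", "payload": {"motion": [0,0,0,0,0,0,160,0,0,0,0,0,0,180,0,0,0,0,0,0,200,0,0,0,0,0,0,255,0,0,0,0,0,0,255,0,0,0,0,0,0,255,0,0,0,0,0,0,255,0,0,0,0,0,0,255,0,0,0,0,0,0,255,0,0,0,0,0,0,255,0,0,0,0,0,0,255,0,0,0,0,0,0,255]}}

```text
time_s: 4.15
position: [0.5906, -0.1637, 0.3266]
eef_rot: [180.0, -0.0, 157.4]
ft_force: [-0.4, 0.5, -1.0]
gripper_width: 0.0178
finger_force: 0.0
```

{"api": "drive_tool", "payload": {"motion": [0,0,0,0,0,0,255,0,0,0,0,0,0,255,0,0,0,0,0,0,255,0,0,0,0,0,0,255]}}

```text
time_s: 4.48
position: [0.5907, -0.1637, 0.3267]
eef_rot: [180.0, 0.0, 157.4]
ft_force: [0.6, 0.2, -0.7]
gripper_width: 0.0136
finger_force: 40.0
```

Gripped at 13.6 mm, 40 N. Raising the force a little and lifting slowly.

{"api": "drive_tool", "payload": {"motion": [0,0,0,0,0,0,255,0,0,0,0,0,0,255,0,0,1,0,0,0,255,0,0,1,0,0,0,255,0,0,1,0,0,0,255,0,0,1,0,0,0,255,0,0,0,0,0,0,255], "grip_force": 55}}

```text
time_s: 5.07
position: [0.5903, -0.1635, 0.3292]
eef_rot: [180.0, -0.1, 157.4]
ft_force: [3.3, 0.2, -11.2]
gripper_width: 0.0138
finger_force: 55.0
```

{"api": "drive_tool", "payload": {"motion": [0,0,1,0,0,0,255,0,0,1,0,0,0,255,0,0,1,0,0,0,255,0,0,1,0,0,0,255,0,0,1,0,0,0,255,0,0,1,0,0,0,255,0,0,1,0,0,0,255,0,0,1,0,0,0,255,0,0,1,0,0,0,255,0,0,1,0,0,0,255,0,0,0,0,0,0,255]}}

```text
time_s: 5.98
position: [0.5907, -0.1638, 0.3411]
eef_rot: [-180.0, 0.0, 157.4]
ft_force: [0.4, -0.6, -2.5]
gripper_width: 0.0133
finger_force: 55.0
```

It broke free. The force is now only the lid's weight. I'll raise it the remaining 13 mm or so and check for slip.

{"api": "drive_tool", "payload": {"motion": [0,0,2,0,0,0,255,0,0,2,0,0,0,255,0,0,2,0,0,0,255,0,0,2,0,0,0,255,0,0,2,0,0,0,255,0,0,2,0,0,0,255,0,0,1,0,0,0,255,0,0,0,0,0,0,255,0,0,0,0,0,0,255,0,0,0,0,0,0,255,0,0,0,0,0,0,255,0,0,0,0,0,0,255]}}

```text
time_s: 6.98
position: [0.5906, -0.1637, 0.3535]
eef_rot: [180.0, -0.0, 157.4]
ft_force: [0.5, 0.7, -2.7]
gripper_width: 0.0136
finger_force: 55.0
```

Run:
```python
from workcell import r,camera,camera_model
import cv2,numpy as np
from h import *
im=camera("side");m=camera_model("side");W=camera("wrist");mw=camera_model("wrist")
# near edge of the disc's top, expected at z=.149 / shut .122
c=-np.array(m["R"]).T@m["t"];o=np.array([.591,-.164]);d=(c[:2]-o);d/=np.linalg.norm(d)
for z in(.110,.122,.137,.149): print(z,proj(m,[*(o+.066*d),z]))
cv2.imwrite("pics/f.png",np.hstack([cv2.resize(im[220:380,320:480],(400,400),interpolation=0),cv2.resize(W[80:400,155:475],(400,400))]))
s=r.get_state();print(s["position"],s["ft_force"],s["ft_torque"],s["finger_force"])
```

```text
0.11 [400.49177837 326.3251974 ]
0.122 [400.97136229 323.54860869]
0.137 [401.57966844 320.0267726 ]
0.149 [402.0735255  317.16754844]
[ 0.5906108  -0.16372128  0.35352603] [-0.38097557 -0.07577365 -2.19619809] [-0.05363    -0.00679829 -0.0474499 ] 54.99481737613678
```

View pics/f.png

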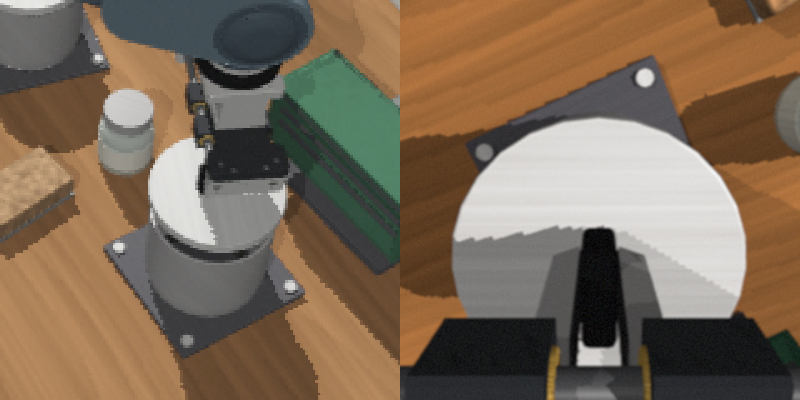

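The side picture shows the lid level above its pot with a dark gap below it. Its lower edge is at row 320, which matches an underside height of 137 mm, so the grip has not slipped. Handing in.

```bash
python3 -c "
from workcell import r
print(r.sign_off())"
```

```text
the job is handed in; nothing more can be done
None
```

I broke the right pot's lid (the pot in front of the hood) free and handed the job in with the arm still holding it level, about 27 mm above the rim; no pass or fail result came back.

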